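# Draw the wedge from under the splash screen panel and let it down

## Task

The heavy sliding panel of the splash screen is propped up on a wooden wedge: work it backward out from under the panel in at least three short tugs of two to three centimetres, pausing half a second after each so that the panel settles, until it has come gently down fully home on its stops, without ever lifting it or letting it drop. Then lay the wedge flat on its underside in the shallow steel tray. Leave the flask and the two vials standing where they are.

Things in the scene. Friction and masses are not known exactly. Their poses are not given: they have to be found in the camera images.
- frame: Fixed upright frame of the splash screen, 320 mm wide (along its y), 352 mm high, two posts 26 mm square centred 147 mm either side of the middle, on feet 70 x 34 x 12 mm. Origin on the bench midway between the posts, in the panel's mid-plane. x is level and points through the panel, away from the robot's side; z is up. The wedge is drawn out along -x.
- sash (a joint): Height in m of the sliding clear panel (about 1.2 kg, 264 mm wide) above its stops: 0 = fully home, its round bottom edge (12 mm diameter, along the frame's y, above the frame's origin) then still 8 mm over the bench. It starts near 0.019, resting on the wedge, sinks by its own weight and goes down 1 mm for every 4 mm that the wedge is drawn out. Panel top 280 mm high when home.
- sash_bar (a point): Middle of the panel's white handle bar, 18 mm diameter, 220 mm long along the frame's y, axis 29 mm in front of the panel's mid-plane on the robot's side; 120 mm above the bench when the panel is home, moving with it. It overhangs the wedge's heel: an upright gripper strikes it; one leaning back 28 to 45 degrees (fingers pointing forward and down) passes beneath.
- wedge: Wooden wedge 150 mm long, 36 mm wide, 0.10 kg. Origin: middle of its flat underside; x runs along it to the tip (x = +75 mm, 5 mm thick), z up. The top rises from the tip to 30 mm at x = -25 mm; behind that (to x = -75 mm) is the heel. At the start it lies on the bench, tip away from the robot, square to the panel within 3 degrees, the panel's edge on its slope 10 to 14 mm in front of the heel.
- heel (a point): Middle of the wedge's heel, a block 50 mm long, 36 mm wide (grip it across this), 45 mm high; the point is 30 mm above the underside, at x = -50 mm of the wedge. Drawing the wedge back takes some 10 to 20 N; after about 80 mm the panel is home and the wedge free; after 110 mm its tip is clear of the panel.
- tray: Shallow open steel tray, fixed, 220 mm (its x) by 180 mm (its y) outside, 22 mm high, walls and floor 5 mm thick. Origin at the centre of its underside. It stands on the left or the right of the screen, the flask on the other side.
- flask: Stoppered conical glass flask, 82 mm across the foot, 123 mm high, loose, standing. Origin at the centre of its underside. Leave it alone.
- vial_a: Capped vial, 28 mm diameter, 95 mm high, loose, standing beside the frame. Origin at the centre of its underside. Leave it alone.
- vial_b: Capped vial, 28 mm diameter, 95 mm high, loose, standing beside the frame at the other side. Origin at the centre of its underside. Leave it alone.
Not all that is in view belongs to the job. Of the things like the wedge, leave any that is green or turquoise; of the rest the larger one is meant.

How it is judged:
On the way, in this order (a step that is already met when the one before it is completed fails the run):
1. the panel rests on the wedge in the upper part of its way down (10 to 16.5 mm above its stops) (value of joint sash between 0.01 and 0.0165 m and velocity of joint sash between -0.004 and 0.004 m/s and contact force between wedge and sash above 1 N), for 0.25 s.
2. the panel rests on the wedge in the lower part of its way down (2.5 to 10 mm above its stops) (value of joint sash between 0.0025 and 0.01 m and velocity of joint sash between -0.004 and 0.004 m/s and contact force between wedge and sash above 1 N), for 0.25 s.
3. the panel is home on its stops (value of joint sash below 0.0015 m), for 0.2 s.
At the end, for the whole second after the job is handed in: The panel is home (less than 1.5 mm above its stops); the wedge lies at rest in the tray, flat on its underside on the tray's floor (within 4 mm and about 6 degrees), its middle within 80 mm of the tray's centre (value of joint sash below 0.0015 m and horizontal distance between wedge and tray below 0.08 m and z of wedge in the frame of tray below 0.009 m and angle between wedge's own z axis and vertical below 0.1 rad and linear speed of wedge below 0.01 m/s); the robot touches nothing.
It fails at once if the panel is lifted (more than about 6 mm above where it started) (value of joint sash above 0.026 m).
It fails at once if the panel drops (falls faster than 0.10 m/s) (velocity of joint sash below -0.1 m/s).
It fails at once if the flask is moved more than 20 mm or tipped (distance of flask from where it was at the start of the episode above 0.02 m or angle between flask's own z axis and vertical above 0.4 rad).
It fails at once if a vial is moved more than 20 mm or tipped (distance of any of vial_a, vial_b from where it was at the start of the episode above 0.02 m or angle between any of vial_a, vial_b's own z axis and vertical above 0.4 rad).
It also fails if it takes over 53 s, if anything falls off the work surface, if the arm or the gripper's body presses on something with over 40 N, if the wrist force passes 120 N, or if a joint passes its speed limit or range.

## Robot

A 6-joint arm with a two-finger parallel gripper is mounted at the origin on the work surface. World frame = base frame: x ahead of the robot, y to its left, z up, the work surface at z = 0. Lengths are in m, angles in rad, forces in N, time in s.
With the tool pointing down it reaches from about 0.35 to 0.85 m from the base axis. Payload 8.1 kg.
Tool frame: the origin (TCP) lies at the centre of the arm's flange, where the gripper is bolted on; the fingertips stand 186 mm ahead of it and the grasp point (between the pads) lies 167 mm ahead of it (robot.nose_length is the distance from the TCP to the fingertips, in m); z points along the fingers, x is the direction in which the jaws open and shut, and the axes are right-handed (so a half turn about z gives the same grasp; the last joint's range is limited). The gripper opens to 93 mm and grips with 3 to 60 N. Pads are 15 mm wide; open, the fingers measure 128 mm over their backs; the gripper's body (75 mm by 188 mm) begins 65 mm behind the grasp point.
Start: joints at [-1.342, 0.13, 1.488, -0, 1.523, -0.085], TCP at [0.185, -0.571, 0.405] pointing down, gripper open.
Joint ranges: [-2.96, 2.96], [-0.89, 2.26], [0.02, 2.5], [-1.34, 4.48], [0, 2.73], [-2.66, 2.66]. Speed limits (rad/s): [2.39, 2.39, 2.79, 3.14, 3.14, 3.14].

## Interface

Orientations are given as a rotation vector (axis times angle).
In Python, from plant import robot gives the robot as it stands.
- The arm moves only by the tool arm_command, never from a script. Its argument "motion" is a list of rows, each an object with "slide": the shift along the tool's x, y, z each as a share of 0.4 m, from -1 to 1, a list of three; "turn": the turn, a rotation vector about the tool's x, y, z each as a share of 0.5 rad, from -1 to 1, a list of three. A call has exactly 5 rows; each row shifts and turns the commanded pose from where the row before left it, along the tool's axes as they then stand; what a row does not reach is not made up. A row lasts 1/12 s, in which the tool goes at most 41.7 mm and 7.16 degrees, less where a joint would pass 70% of its speed; a pose out of reach is approached as far as the arm can. A call with a number of a shift or a turn outside -1 to 1 is refused whole. A call with a gripper value outside its range is refused whole. "gripper" is the opening in per cent of the stroke, from 0 (shut) to 100 (fully open), set as the call begins (left out, the last holds). The fingers move at their own pace and stop on an object; "grip_force" is the grip in N (left out, the last holds). Time passes only in rows, so rows that do not move let the fingers close, or fill a call up. It gives the time, the measured TCP pose, the force and the opening at its end, in the units of the state.
- robot.read_state(): the state, without advancing time (a new reading comes with each control period).
- robot.read_camera(name): name is "scene" or "top"; returns a dict with "pixels" (420x560x3 uint8, blue, green, red), "intrinsics" (3x3 intrinsics, pixels), "D" ([k1, k2, p1, p2, k3] as OpenCV has them; the pictures are not rectified), "T" (4x4, takes a point from camera to world coordinates). Camera axes: x right, y down, z forward; pixel columns grow to the right and rows downward; lengths in m; the calibration is good to about 2 mm. A picture is of the moment at which its call begins. There is no depth.
- robot.close_job(): hands the job in, once; it reports no verdict.
The state is a dict: "t": time; "q": joint angles; "dq": joint speeds; "joint_torque": joint torques, N m; "tool_pos": TCP position; "orientation": TCP orientation; "force": force on the tool from outside, world axes, zero at the start; "wrist_torque": the same for the moment, N m; "opening": finger opening in m.
Only numpy, scipy, OpenCV 4.12 (cv2) and the standard library are available. Lean on these libraries where they do the work, as an engineer would, in place of code of your own. Each camera call takes 0.05 s, during which the arm holds its last target.

## Working session

There is one attempt and no reset: what is moved stays moved. The work goes in short steps, Python scripts to look and compute and a tool call to move; the robot and the scene stay as the last step left them, time stands still between calls to the robot, and variables do not carry over. Pictures are saved under pics/ and viewed, and the job is handed in when it is done.

Besides the shell and the picture viewer there is one more tool, called after "Call:" by a JSON object that holds its "method" and its "body". arm_command: Moves the arm, as the interface text tells. Shift numbers are shares of 0.4 m and turn numbers shares of 0.5 rad, none past 1 either way. Its arguments: {"type":"object","properties":{"motion":{"type":"array","items":{"type":"object","properties":{"slide":{"type":"array","items":{"type":"number"}},"turn":{"type":"array","items":{"type":"number"}}}}},"gripper":{"type":"number"},"grip_force":{"type":"number"}},"required":["motion"]}

```bash
ls; mkdir -p pics; python3 - <<'E'
from plant import robot
import cv2
s=robot.read_state();print({k:s[k] for k in('t','tool_pos','orientation','force','opening')})
for n in('scene','top'):
    c=robot.read_camera(n);cv2.imwrite(f'pics/{n}0.png',c['pixels']);print(n,c['intrinsics'],c['D'],c['T'])
E
```

```text
pics
{'t': 0.0, 'tool_pos': array([ 0.18517559, -0.57045924,  0.40368367]), 'orientation': array([-2.54029313e+00,  1.84629035e+00,  2.23217470e-03]), 'force': array([ 0.29123403,  0.45068958, -0.33315801]), 'opening': 0.0931882400061127}
scene [[493.64838661   0.         290.18198775]
 [  0.         493.64838661 211.44980277]
 [  0.           0.           1.        ]] [0.05486135 0.         0.         0.         0.        ] [[ 0.76474261  0.4907031  -0.41758736  1.08656056]
 [ 0.64426893 -0.59168305  0.48459129 -0.52188936]
 [-0.00928891 -0.63962617 -0.76863     0.93355866]
 [ 0.          0.          0.          1.        ]]
top [[479.79658674   0.         281.5736209 ]
 [  0.         479.79658674 215.04316149]
 [  0.           0.           1.        ]] [-0.10603238  0.          0.          0.          0.        ] [[-0.01294878 -0.98600276  0.16622543  0.47453947]
 [-0.9996413   0.01666269  0.02096746 -0.00657107]
 [-0.02344374 -0.1658943  -0.98586484  1.14804456]
 [ 0.          0.          0.          1.        ]]
```

View pics/scene0.png

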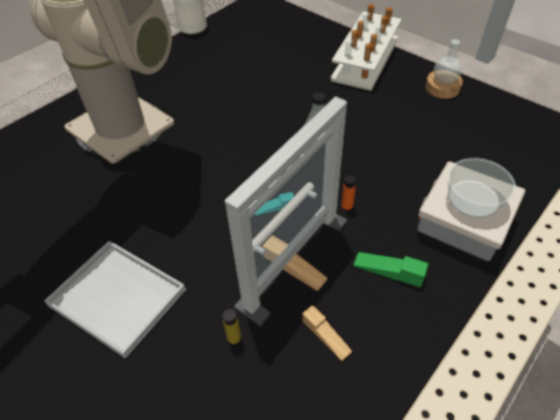

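View pics/top0.png

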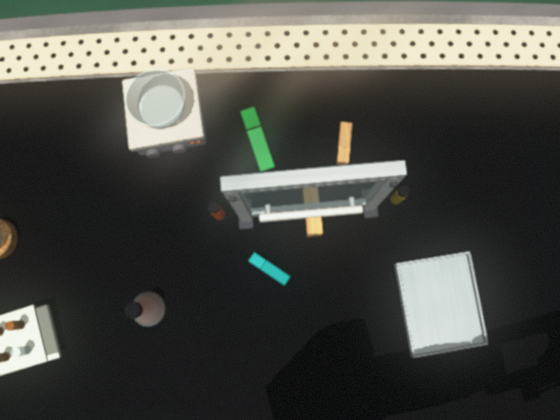

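```bash
cat > h.py <<'E'
import cv2,numpy as np
from plant import robot
from scipy.spatial.transform import Rotation as R
def ray(c,uv):
    p=cv2.undistortPoints(np.array([[uv]],float),c['intrinsics'],np.array(c['D']))[0,0]
    T=np.array(c['T']);return T[:3,3],T[:3,:3]@np.array([p[0],p[1],1])
def onz(c,uv,z):
    o,d=ray(c,uv);return o+d*(z-o[2])/d[2]
def proj(c,P):
    T=np.linalg.inv(np.array(c['T']));P=np.atleast_2d(P)
    return cv2.projectPoints(P.astype(float),cv2.Rodrigues(T[:3,:3])[0],T[:3,3],c['intrinsics'],np.array(c['D']))[0][:,0]
def crop(c,name,x0,y0,x1,y1,s):
    cv2.imwrite(name,cv2.resize(c['pixels'][y0:y1,x0:x1],None,fx=s,fy=s,interpolation=cv2.INTER_CUBIC))
E
python3 - <<'E'
from h import *
import pickle
t=robot.read_camera('top');s=robot.read_camera('scene')
pickle.dump((t,s),open('cams.pkl','wb'))
crop(t,'pics/t1.png',200,150,420,290,3.6)
crop(s,'pics/s1.png',210,150,370,350,3)
crop(t,'pics/t2.png',380,230,510,370,4)
E
```

```text
(no output)
```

View pics/t1.png

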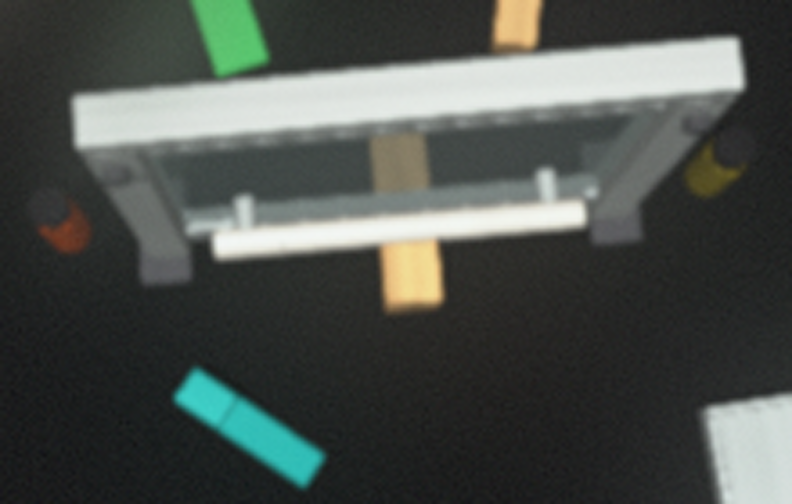

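View pics/s1.png

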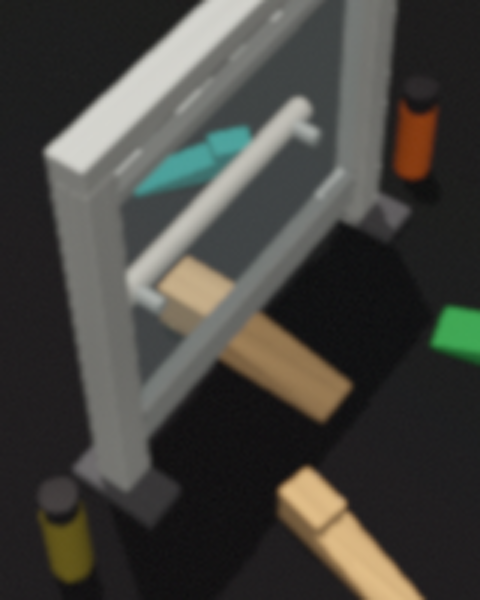

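View pics/t2.png

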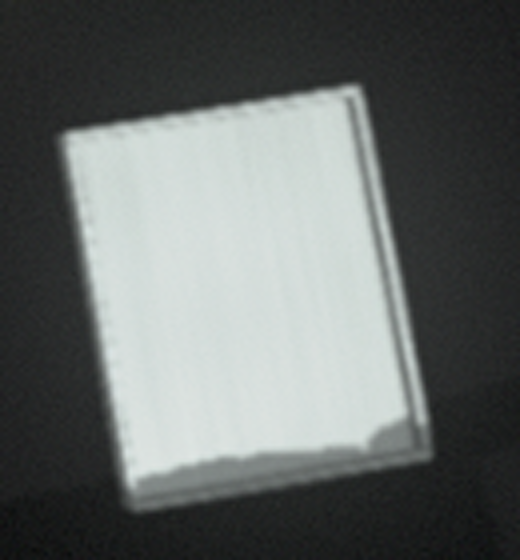

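```bash
python3 - <<'E'
from h import *
import pickle
t,s=pickle.load(open('cams.pkl','rb'))
np.set_printoptions(precision=4,suppress=True)
f=lambda p:(p[0]/3.6+200-.36,p[1]/3.6+150-.36)
g=lambda p:(p[0]/3+210-.33,p[1]/3+150-.33)
k=lambda p:(p[0]/4+380-.37,p[1]/4+230-.37)
print('bar');P=[onz(t,f(p),.352) for p in[(73,97),(738,38),(745,85),(85,150)]];print(np.array(P),np.mean(P,0))
d=P[1]-P[0];print(np.degrees(np.arctan2(d[0],-d[1])),np.linalg.norm(d))
print('heel rear top',onz(t,f((385,303)),.045),onz(t,f((442,299)),.045),'bottom',onz(t,f((388,313)),0),onz(t,f((443,307)),0))
print('heel side at bar',onz(t,f((380,243)),.045),onz(t,f((437,238)),.045))
print('scene heel top back',onz(s,g((187,257)),.045),onz(s,g((158,290)),.045))
print('tip top',onz(s,g((353,384)),.005),onz(s,g((326,420)),.005), 'bot',onz(s,g((326,424)),0))
print('feet',[onz(t,f(p),.012)for p in[(140,262),(190,262),(140,285),(192,284),(642,240),(592,242)]])
P=[onz(t,k(p),.022) for p in[(62,133),(360,85),(433,457),(130,510)]];print('tray',np.array(P),np.mean(P,0))
d=P[0]-P[3];print(np.degrees(np.arctan2(d[1],d[0])),np.linalg.norm(d),np.linalg.norm(P[1]-P[0]))
E
```

```text
bar
[[ 0.6774  0.1153  0.352 ]
 [ 0.7008 -0.2026  0.352 ]
 [ 0.6777 -0.2045  0.352 ]
 [ 0.6515  0.1093  0.352 ]] [ 0.6769 -0.0456  0.352 ]
4.21030611746457 0.318739343573624
heel rear top [ 0.6155 -0.0404  0.045 ] [ 0.6175 -0.0771  0.045 ] bottom [ 0.6145 -0.0437  0.    ] [ 0.6179 -0.0805  0.    ]
heel side at bar [ 0.6546 -0.038   0.045 ] [ 0.6573 -0.075   0.045 ]
scene heel top back [ 0.6174 -0.0413  0.045 ] [ 0.6211 -0.0778  0.045 ]
tip top [ 0.7669 -0.0291  0.005 ] [ 0.7703 -0.0656  0.005 ] bot [ 0.7707 -0.0658  0.    ]
feet [array([0.6499, 0.1213, 0.012 ]), array([0.6493, 0.0878, 0.012 ]), array([0.6344, 0.1212, 0.012 ]), array([0.6345, 0.0865, 0.012 ]), array([ 0.6591, -0.2137,  0.012 ]), array([ 0.6583, -0.1802,  0.012 ])]
tray [[ 0.5462 -0.2474  0.022 ]
 [ 0.5707 -0.4273  0.022 ]
 [ 0.3534 -0.4572  0.022 ]
 [ 0.3291 -0.2777  0.022 ]] [ 0.4498 -0.3524  0.022 ]
7.924378914606364 0.21917289660103556 0.18152041563500554
```

```bash
cat >> h.py <<'E'
np.set_printoptions(precision=4,suppress=True)
def axes(yaw,th,sgn):
    f=np.array([np.cos(yaw),np.sin(yaw),0]);l=np.array([-f[1],f[0],0]);k=np.array([0,0,1.])
    z=np.sin(th)*f-np.cos(th)*k;x=sgn*l;y=np.cross(z,x)
    return np.column_stack([x,y,z])
def cur():
    s=robot.read_state();Rm=R.from_rotvec(s['orientation']).as_matrix();p=np.array(s['tool_pos'])
    return s,Rm,p,p+Rm@[0,0,.167]
def plan(Rt,G):
    """rows needed: slide (shares) if slide is done first in current axes, turn shares"""
    s,Rm,p,g=cur();pt=np.array(G)-Rt@[0,0,.167]
    rv=R.from_matrix(Rm.T@Rt).as_rotvec()
    print('t',s['t'],'grasp',g,'F',s['force'],'open',s['opening'])
    print('slide tot share (cur axes)',Rm.T@(pt-p)/.4,'m',np.linalg.norm(pt-p),'turn share',rv/.5,'deg',np.degrees(np.linalg.norm(rv)))
    n=int(np.ceil(max(np.linalg.norm(pt-p)/.0405,np.linalg.norm(rv)/.122,1)));return n,Rm,p,Rt,pt
def rows(Rt,G,n=None,a=1):
    n0,Rm,p,Rt,pt=plan(Rt,G);n=n or n0
    rv=R.from_matrix(Rm.T@Rt).as_rotvec()/n
    C=Rm.copy();q=p.copy();print('n',n)
    for i in range(n):
        sl=C.T@((pt-p)/n);print(i,'slide',np.round(sl/.4,4),'turn',np.round(rv/.5,4))
        C=C@R.from_rotvec(rv).as_matrix()
E
python3 - <<'E'
from h import *
import pickle
t,s=pickle.load(open('cams.pkl','rb'))
f=lambda p:(p[0]/3.6+200-.36,p[1]/3.6+150-.36)
print('turq',[onz(t,f(p),.02) for p in[(175,398),(197,367),(305,488),(327,458)]])
print('flask base approx',onz(t,(152,312),.0))
for sg in(1,-1):
    Rt=axes(np.radians(4.3),np.radians(40),sg)
    b=-Rt[:,2];G=np.array([.638,-.0576,.030])+b*.13
    print('sgn',sg);rows(Rt,G)
E
```

```text
turq [array([0.5583, 0.0973, 0.02  ]), array([0.5784, 0.0828, 0.02  ]), array([0.4987, 0.0131, 0.02  ]), array([ 0.5179, -0.0015,  0.02  ])]
flask base approx [0.4383 0.3307 0.    ]
sgn 1
t 0.2 grasp [ 0.1852 -0.5704  0.2371] F [-0.048  -0.2258  0.5521] open 0.0927557666027708
slide tot share (cur axes) [-0.9828 -1.0088  0.3676] m 0.5822321420221043 turn share [-0.2422  1.9942 -5.4787] deg 167.17149800552127
n 24
0 slide [-0.041  -0.042   0.0153] turn [-0.0101  0.0831 -0.2283]
1 slide [-0.0365 -0.0465  0.0135] turn [-0.0101  0.0831 -0.2283]
2 slide [-0.0315 -0.0505  0.0118] turn [-0.0101  0.0831 -0.2283]
3 slide [-0.026  -0.0538  0.0104] turn [-0.0101  0.0831 -0.2283]
4 slide [-0.0201 -0.0565  0.0091] turn [-0.0101  0.0831 -0.2283]
5 slide [-0.0139 -0.0585  0.0081] turn [-0.0101  0.0831 -0.2283]
6 slide [-0.0074 -0.0597  0.0074] turn [-0.0101  0.0831 -0.2283]
7 slide [-0.0009 -0.0602  0.0069] turn [-0.0101  0.0831 -0.2283]
8 slide [ 0.0057 -0.06    0.0067] turn [-0.0101  0.0831 -0.2283]
9 slide [ 0.0122 -0.059   0.0068] turn [-0.0101  0.0831 -0.2283]
10 slide [ 0.0186 -0.0573  0.0071
[... 1351 characters left out ...]
.0113 0.0305]
4 slide [-0.07   -0.0576  0.0346] turn [0.0926 0.0113 0.0305]
5 slide [-0.0711 -0.0549  0.0368] turn [0.0926 0.0113 0.0305]
6 slide [-0.0721 -0.052   0.0389] turn [0.0926 0.0113 0.0305]
7 slide [-0.0731 -0.0491  0.0408] turn [0.0926 0.0113 0.0305]
8 slide [-0.074  -0.046   0.0426] turn [0.0926 0.0113 0.0305]
9 slide [-0.075  -0.0429  0.0442] turn [0.0926 0.0113 0.0305]
10 slide [-0.0759 -0.0397  0.0457] turn [0.0926 0.0113 0.0305]
11 slide [-0.0767 -0.0363  0.0471] turn [0.0926 0.0113 0.0305]
12 slide [-0.0775 -0.033   0.0482] turn [0.0926 0.0113 0.0305]
13 slide [-0.0782 -0.0295  0.0492] turn [0.0926 0.0113 0.0305]
14 slide [-0.0789 -0.026   0.0501] turn [0.0926 0.0113 0.0305]
```

Candidates (top view): the brown-orange wedge under the panel at (313,210), a loose small orange one at (345,142), a green one at (257,140) and a turquoise one at (269,268). I'm taking the orange one under the panel. It measures about 150 mm long and 36 mm wide, so it is the larger, and the close crop confirms it. The tray is on the right, at about (0.450, -0.352).

Call:
{"method": "arm_command", "body": {"motion": [{"slide": [-0.066,-0.067,0.025],"turn": [0.093,0.011,0.03]},{"slide": [-0.067,-0.065,0.027],"turn": [0.093,0.011,0.03]},{"slide": [-0.068,-0.063,0.03],"turn": [0.093,0.011,0.03]},{"slide": [-0.069,-0.06,0.032],"turn": [0.093,0.011,0.03]},{"slide": [-0.07,-0.058,0.035],"turn": [0.093,0.011,0.03]}], "gripper": 72, "grip_force": 50}}

```text
t: 0.62
tool_pos: [0.2731, -0.4025, 0.3548]
orientation: [-2.325, 1.83, -0.238]
force: [0.4, -0.2, -0.3]
opening: 0.0679
```

Call:
{"method": "arm_command", "body": {"motion": [{"slide": [-0.071,-0.055,0.037],"turn": [0.093,0.011,0.03]},{"slide": [-0.072,-0.052,0.039],"turn": [0.093,0.011,0.03]},{"slide": [-0.073,-0.049,0.041],"turn": [0.093,0.011,0.03]},{"slide": [-0.074,-0.046,0.043],"turn": [0.093,0.011,0.03]},{"slide": [-0.075,-0.043,0.044],"turn": [0.093,0.011,0.03]}]}}

```text
t: 1.03
tool_pos: [0.3603, -0.2362, 0.306]
orientation: [-2.102, 1.791, -0.449]
force: [0.2, 0.1, -0.1]
opening: 0.0668
```

```bash
python3 - <<'E'
from h import *
Rt=axes(np.radians(4.3),np.radians(40),-1)
rows(Rt,np.array([.638,-.0576,.030])-Rt[:,2]*.13)
E
```

```text
t 1.0333 grasp [ 0.4354 -0.2271  0.1571] F [ 0.2409  0.0837 -0.0843] open 0.06676477099909982
slide tot share (cur axes) [-0.3741 -0.1972  0.2284] m 0.19225613716479167 turn share [0.4548 0.0583 0.1538] deg 13.856105726067845
n 5
0 slide [-0.0748 -0.0394  0.0457] turn [0.091  0.0117 0.0308]
1 slide [-0.0757 -0.0362  0.047 ] turn [0.091  0.0117 0.0308]
2 slide [-0.0765 -0.0328  0.0481] turn [0.091  0.0117 0.0308]
3 slide [-0.0772 -0.0294  0.0491] turn [0.091  0.0117 0.0308]
4 slide [-0.078  -0.026   0.0499] turn [0.091  0.0117 0.0308]
```

Call:
{"method": "arm_command", "body": {"motion": [{"slide": [-0.075,-0.039,0.046],"turn": [0.091,0.012,0.031]},{"slide": [-0.076,-0.036,0.047],"turn": [0.091,0.012,0.031]},{"slide": [-0.076,-0.033,0.048],"turn": [0.091,0.012,0.031]},{"slide": [-0.077,-0.029,0.049],"turn": [0.091,0.012,0.031]},{"slide": [-0.078,-0.026,0.05],"turn": [0.091,0.012,0.031]}]}}

```text
t: 1.45
tool_pos: [0.4471, -0.0719, 0.2574]
orientation: [-1.874, 1.739, -0.635]
force: [1.0, -0.6, -0.5]
opening: 0.0671
```

```bash
python3 - <<'E'
from h import *
Rt=axes(np.radians(4.3),np.radians(40),-1)
rows(Rt,np.array([.638,-.0576,.030]))
t=robot.read_camera('top');crop(t,'pics/t3.png',200,150,420,290,3.6)
s=robot.read_camera('scene');crop(s,'pics/s3.png',190,130,350,330,3)
E
```

```text
t 1.45 grasp [ 0.5543 -0.0641  0.1296] F [ 0.9688 -0.5633 -0.453 ] open 0.06713629620588255
slide tot share (cur axes) [-0.0003 -0.0008  0.3257] m 0.13026876894991318 turn share [-0.0026 -0.002   0.0002] deg 0.09374345426527153
n 4
0 slide [-0.0001 -0.0002  0.0814] turn [-0.0007 -0.0005  0.0001]
1 slide [-0.0001 -0.0002  0.0814] turn [-0.0007 -0.0005  0.0001]
2 slide [-0.     -0.0003  0.0814] turn [-0.0007 -0.0005  0.0001]
3 slide [-0.     -0.0003  0.0814] turn [-0.0007 -0.0005  0.0001]
```

View pics/t3.png

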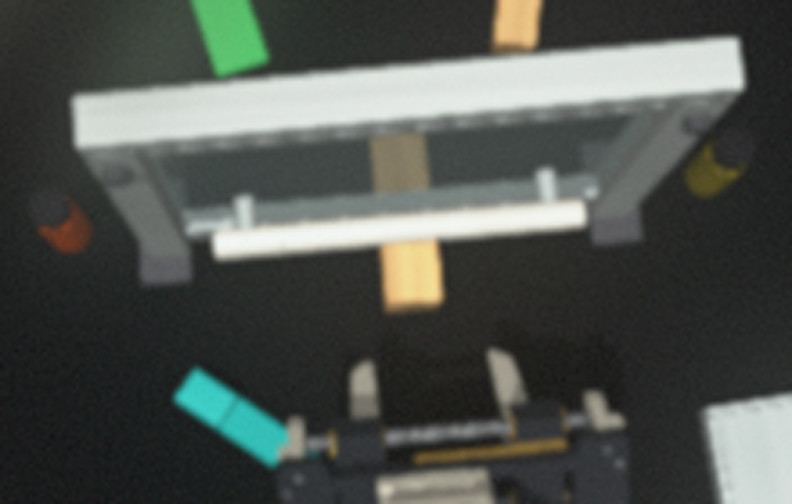

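View pics/s3.png

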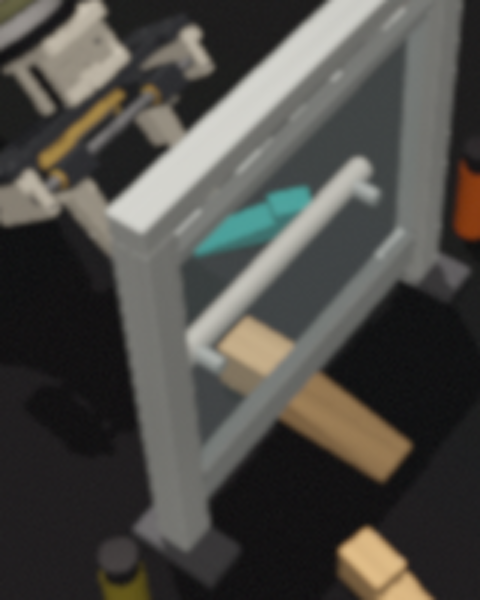

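The top crop shows the fingers behind the heel, with tips at about (301,251) and (339,247) in full-picture pixels. The heel is between them in line, the bar is clear, and the turquoise decoy is off to the left. Next I go in along the fingers.

Call:
{"method": "arm_command", "body": {"motion": [{"slide": [0,0,0.085],"turn": [0,0,0]},{"slide": [0,0,0.085],"turn": [0,0,0]},{"slide": [0,0,0.065],"turn": [0,0,0]},{"slide": [0,0,0.05],"turn": [0,0,0]},{"slide": [0,0,0.04],"turn": [0,0,0]}]}}

```text
t: 1.97
tool_pos: [0.5303, -0.0677, 0.1559]
orientation: [-1.879, 1.741, -0.631]
force: [-0.7, -0.2, 0.7]
opening: 0.0667
```

```bash
python3 - <<'E'
from h import *
Rt=axes(np.radians(4.3),np.radians(40),-1)
plan(Rt,np.array([.638,-.0576,.030]))
t=robot.read_camera('top');crop(t,'pics/t4.png',200,150,420,290,3.6)
s=robot.read_camera('scene');crop(s,'pics/s4.png',190,130,350,330,3)
E
```

```text
t 1.9667 grasp [ 0.6368 -0.0597  0.0275] F [-0.6883 -0.1792  0.7389] open 0.06670839452828844
slide tot share (cur axes) [-0.0049 -0.0049 -0.0026] m 0.0029528384978258484 turn share [ 0.0084 -0.0007  0.0019] deg 0.24674493202515968
```

View pics/t4.png

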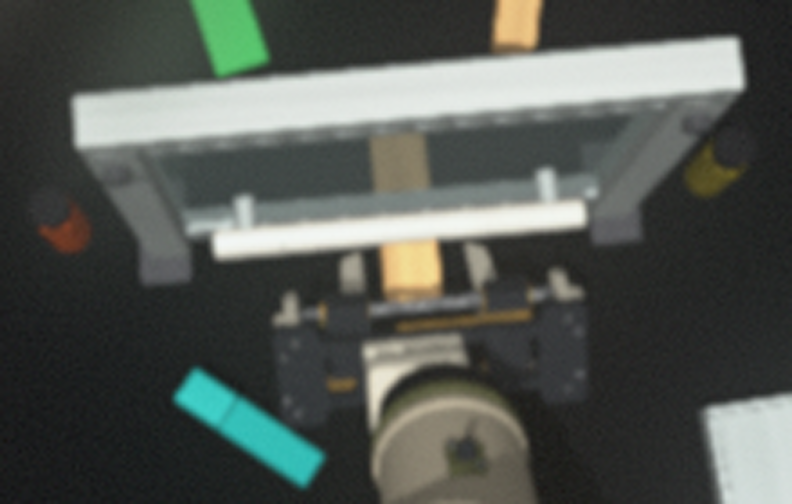

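View pics/s4.png

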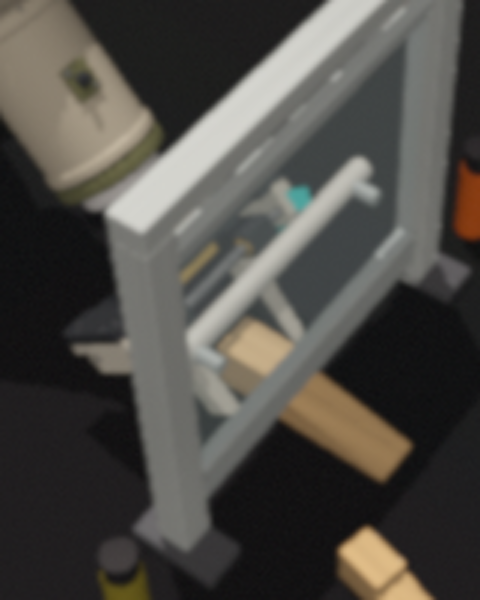

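The fingers straddle the heel with a gap on each side. I'm shifting 2 mm left and closing gently.

Call:
{"method": "arm_command", "body": {"motion": [{"slide": [-0.005,-0.005,-0.002],"turn": [0,0,0]},{"slide": [0,0,0],"turn": [0,0,0]},{"slide": [0,0,0],"turn": [0,0,0]},{"slide": [0,0,0],"turn": [0,0,0]},{"slide": [0,0,0],"turn": [0,0,0]}], "gripper": 0, "grip_force": 45}}

```text
t: 2.48
tool_pos: [0.5309, -0.0656, 0.1606]
orientation: [-1.877, 1.739, -0.634]
force: [-1.6, 4.9, 3.0]
opening: 0.0383
```

Call:
{"method": "arm_command", "body": {"motion": [{"slide": [0,0,0],"turn": [0,0,0]},{"slide": [0,0,0],"turn": [0,0,0]},{"slide": [0,0,0],"turn": [0,0,0]},{"slide": [0,0,0],"turn": [0,0,0]},{"slide": [0,0,0],"turn": [0,0,0]}], "grip_force": 60}}

```text
t: 2.9
tool_pos: [0.5308, -0.0652, 0.1605]
orientation: [-1.877, 1.739, -0.633]
force: [-9.7, 2.0, 13.1]
opening: 0.0357
```

```bash
python3 - <<'E'
from h import *
Rt=axes(np.radians(4.3),np.radians(40),-1)
plan(Rt,np.array([.638,-.0576,.030]))
s,Rm,p,g=cur()
fx=np.array([np.cos(np.radians(4.3)),np.sin(np.radians(4.3)),0])
print('10mm back share',Rm.T@(-fx*.010)/.4)
t=robot.read_camera('top');crop(t,'pics/t5.png',200,150,420,290,3.6)
E
```

```text
t 2.9 grasp [ 0.6377 -0.0572  0.0324] F [-9.654   2.0154 13.054 ] open 0.035698810986552636
slide tot share (cur axes) [0.001  0.0039 0.005 ] m 0.0025564176432818463 turn share [ 0.0021 -0.0005  0.0027] deg 0.09941696622679766
10mm back share [-0.      0.0192 -0.016 ]
```

View pics/t5.png

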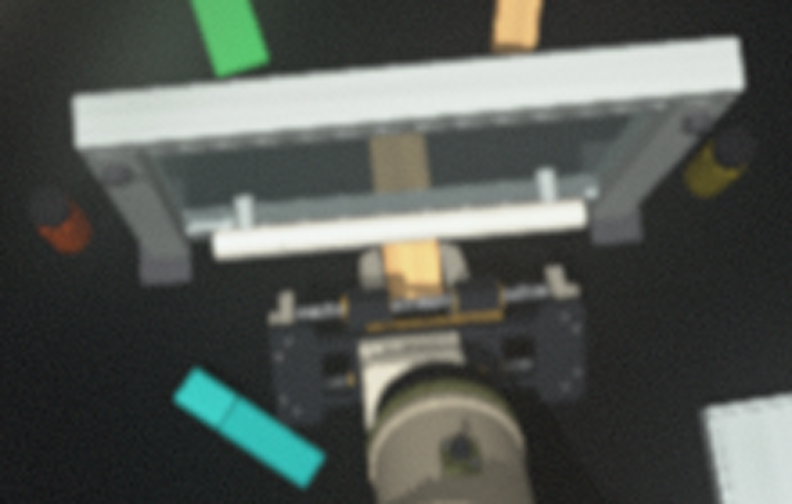

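The grasp holds: the opening is 35.7 mm and both pads are on the heel. First tug is 25 mm straight back, then a pause.

Call:
{"method": "arm_command", "body": {"motion": [{"slide": [0,0.0096,-0.008],"turn": [0,0,0]},{"slide": [0,0.0096,-0.008],"turn": [0,0,0]},{"slide": [0,0.0096,-0.008],"turn": [0,0,0]},{"slide": [0,0.0096,-0.008],"turn": [0,0,0]},{"slide": [0,0.0096,-0.008],"turn": [0,0,0]}]}}

```text
t: 3.37
tool_pos: [0.5061, -0.0675, 0.1604]
orientation: [-1.876, 1.74, -0.635]
force: [8.1, 0.5, -3.0]
opening: 0.0356
```

Call:
{"method": "arm_command", "body": {"motion": [{"slide": [0,0,0],"turn": [0,0,0]},{"slide": [0,0,0],"turn": [0,0,0]},{"slide": [0,0,0],"turn": [0,0,0]},{"slide": [0,0,0],"turn": [0,0,0]},{"slide": [0,0,0],"turn": [0,0,0]}]}}

```text
t: 3.78
tool_pos: [0.5057, -0.0676, 0.1604]
orientation: [-1.877, 1.74, -0.634]
force: [-20.1, -0.9, 19.0]
opening: 0.0358
```

Call:
{"method": "arm_command", "body": {"motion": [{"slide": [0,0,0],"turn": [0,0,0]},{"slide": [0,0,0],"turn": [0,0,0]},{"slide": [0,0,0],"turn": [0,0,0]},{"slide": [0,0,0],"turn": [0,0,0]},{"slide": [0,0,0],"turn": [0,0,0]}]}}

```text
t: 4.2
tool_pos: [0.5057, -0.0676, 0.1604]
orientation: [-1.877, 1.74, -0.634]
force: [-21.2, 0.0, 18.9]
opening: 0.0359
```

```bash
python3 - <<'E'
from h import *
s,Rm,p,g=cur();print(g,s['force'],s['opening'])
t=robot.read_camera('top');crop(t,'pics/t6.png',200,150,420,290,3.6)
s=robot.read_camera('scene');crop(s,'pics/s6.png',190,130,350,330,3)
E
```

```text
[ 0.6126 -0.0597  0.0324] [-21.2184   0.0394  18.8545] 0.03589901554148152
```

View pics/t6.png

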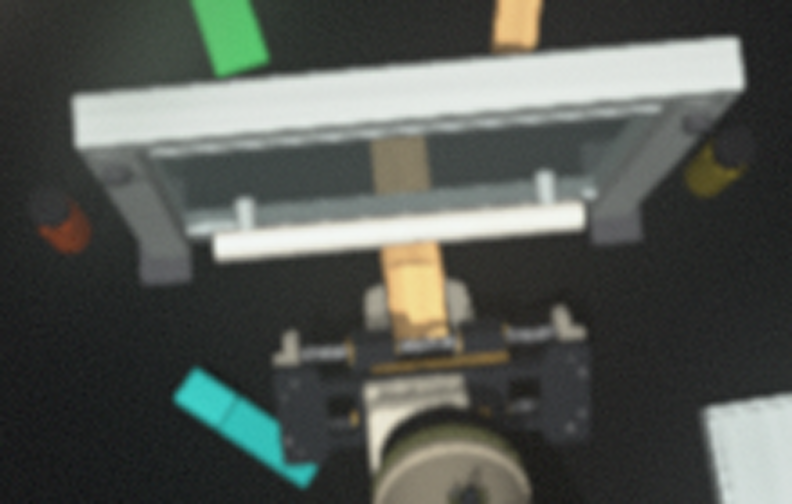

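View pics/s6.png

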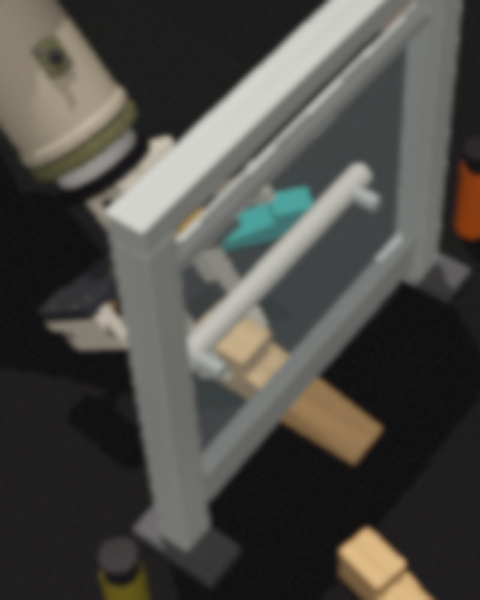

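The top crop shows that the wedge came back about 25 mm (heel step now visible at (314,222)) and the panel followed it down. There is a 28 N residual push along the fingers, so the next tug also backs off 1 mm along the tool axis.

Call:
{"method": "arm_command", "body": {"motion": [{"slide": [0,0.0096,-0.0085],"turn": [0,0,0]},{"slide": [0,0.0096,-0.0085],"turn": [0,0,0]},{"slide": [0,0.0096,-0.0085],"turn": [0,0,0]},{"slide": [0,0.0096,-0.0085],"turn": [0,0,0]},{"slide": [0,0.0096,-0.0085],"turn": [0,0,0]}]}}

```text
t: 4.72
tool_pos: [0.4801, -0.0692, 0.1605]
orientation: [-1.877, 1.74, -0.633]
force: [6.7, 0.3, -4.3]
opening: 0.0357
```

Call:
{"method": "arm_command", "body": {"motion": [{"slide": [0,0,0],"turn": [0,0,0]},{"slide": [0,0,0],"turn": [0,0,0]},{"slide": [0,0,0],"turn": [0,0,0]},{"slide": [0,0,0],"turn": [0,0,0]},{"slide": [0,0,0],"turn": [0,0,0]}]}}

```text
t: 5.13
tool_pos: [0.4797, -0.0693, 0.1605]
orientation: [-1.878, 1.74, -0.633]
force: [-25.9, -1.1, 22.6]
opening: 0.0356
```

Call:
{"method": "arm_command", "body": {"motion": [{"slide": [0,0,0],"turn": [0,0,0]},{"slide": [0,0,0],"turn": [0,0,0]},{"slide": [0,0,0],"turn": [0,0,0]},{"slide": [0,0,0],"turn": [0,0,0]},{"slide": [0,0,0],"turn": [0,0,0]}]}}

```text
t: 5.55
tool_pos: [0.4797, -0.0693, 0.1605]
orientation: [-1.878, 1.74, -0.633]
force: [-26.0, -0.5, 23.0]
opening: 0.0356
```

```bash
python3 - <<'E'
from h import *
s,Rm,p,g=cur();print(g,s['force'],s['wrist_torque'],s['opening'])
t=robot.read_camera('top');crop(t,'pics/t7.png',200,150,420,290,3.6)
s=robot.read_camera('scene');crop(s,'pics/s7.png',190,130,350,330,3)
E
```

```text
[ 0.5865 -0.0614  0.0324] [-26.0098  -0.4933  22.9811] [ 0.0845  0.9675 -0.0126] 0.035568277835742824
```

View pics/t7.png

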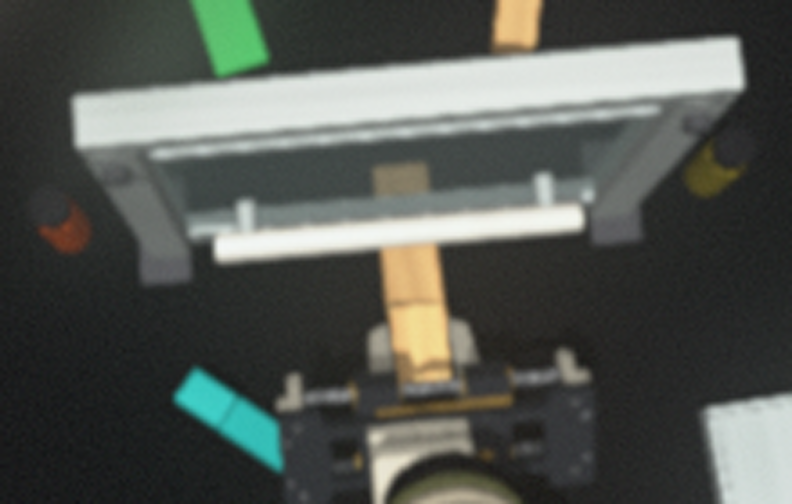

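View pics/s7.png

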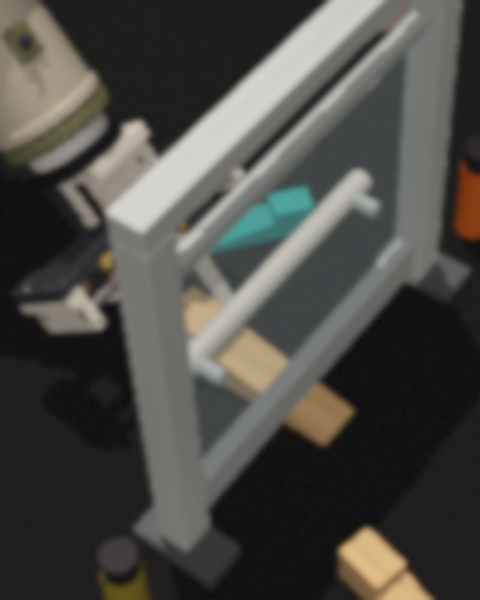

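```bash
cat > sash.py <<'E'
from h import *
import pickle,sys
_,s=pickle.load(open('cams.pkl','rb'))
a=cv2.imread('pics/s3.png',0)
# image rate of bar end per mm
e=proj(s,[[.647+.0,.06,.139],[.647,.06,.120]]);print('px/mm (crop)',(e[1]-e[0])*3/19)
for n in sys.argv[1:]:
    b=cv2.imread(n,0)
    tm=a[150:215,315:385]
    r=cv2.matchTemplate(b[135:260,300:400],tm,cv2.TM_CCOEFF_NORMED);_,v,_,l=cv2.minMaxLoc(r)
    print(n,'shift',l[0]+300-315,l[1]+135-150,round(v,3))
E
python3 sash.py pics/s3.png pics/s6.png pics/s7.png
```

```text
px/mm (crop) [-0.0323  0.9189]
pics/s3.png shift 0 0 1.0
pics/s6.png shift 0 6 1.0
pics/s7.png shift 0 12 0.999
```

The bar shift in the picture gives about 6.5 mm down after the first tug and about 13 mm after the second, so the sash is near 6 mm. Third tug.

Call:
{"method": "arm_command", "body": {"motion": [{"slide": [0,0.0088,-0.008],"turn": [0,0,0]},{"slide": [0,0.0088,-0.008],"turn": [0,0,0]},{"slide": [0,0.0088,-0.008],"turn": [0,0,0]},{"slide": [0,0.0088,-0.008],"turn": [0,0,0]},{"slide": [0,0.0088,-0.008],"turn": [0,0,0]}]}}

```text
t: 6.07
tool_pos: [0.456, -0.0709, 0.161]
orientation: [-1.878, 1.74, -0.632]
force: [6.8, 0.4, -5.7]
opening: 0.0361
```

Call:
{"method": "arm_command", "body": {"motion": [{"slide": [0,0,0],"turn": [0,0,0]},{"slide": [0,0,0],"turn": [0,0,0]},{"slide": [0,0,0],"turn": [0,0,0]},{"slide": [0,0,0],"turn": [0,0,0]},{"slide": [0,0,0],"turn": [0,0,0]}]}}

```text
t: 6.48
tool_pos: [0.4555, -0.0709, 0.1607]
orientation: [-1.878, 1.741, -0.631]
force: [-28.7, -0.8, 22.0]
opening: 0.0356
```

Call:
{"method": "arm_command", "body": {"motion": [{"slide": [0,0,0],"turn": [0,0,0]},{"slide": [0,0,0],"turn": [0,0,0]},{"slide": [0,0,0],"turn": [0,0,0]},{"slide": [0,0,0],"turn": [0,0,0]},{"slide": [0,0,0],"turn": [0,0,0]}]}}

```text
t: 6.9
tool_pos: [0.4555, -0.0709, 0.1607]
orientation: [-1.878, 1.741, -0.631]
force: [-28.2, -1.5, 21.6]
opening: 0.036
```

Call:
{"method": "arm_command", "body": {"motion": [{"slide": [0,0.0088,-0.0075],"turn": [0,0,0]},{"slide": [0,0.0088,-0.0075],"turn": [0,0,0]},{"slide": [0,0.0088,-0.0075],"turn": [0,0,0]},{"slide": [0,0.0088,-0.0075],"turn": [0,0,0]},{"slide": [0,0.0088,-0.0075],"turn": [0,0,0]}]}}

```text
t: 7.32
tool_pos: [0.4329, -0.0726, 0.1612]
orientation: [-1.878, 1.74, -0.632]
force: [1.3, 0.4, -0.5]
opening: 0.0356
```

Call:
{"method": "arm_command", "body": {"motion": [{"slide": [0,0,0],"turn": [0,0,0]},{"slide": [0,0,0],"turn": [0,0,0]},{"slide": [0,0,0],"turn": [0,0,0]},{"slide": [0,0,0],"turn": [0,0,0]},{"slide": [0,0,0],"turn": [0,0,0]}]}}

```text
t: 7.73
tool_pos: [0.4337, -0.0727, 0.1615]
orientation: [-1.878, 1.74, -0.633]
force: [1.4, 0.6, -1.7]
opening: 0.0357
```

Call:
{"method": "arm_command", "body": {"motion": [{"slide": [0,0,0],"turn": [0,0,0]},{"slide": [0,0,0],"turn": [0,0,0]},{"slide": [0,0,0],"turn": [0,0,0]},{"slide": [0,0,0],"turn": [0,0,0]},{"slide": [0,0,0],"turn": [0,0,0]}]}}

```text
t: 8.15
tool_pos: [0.4336, -0.0727, 0.1614]
orientation: [-1.878, 1.74, -0.632]
force: [-0.0, 0.3, -0.3]
opening: 0.0352
```

```bash
python3 - <<'E'
from h import *
s,Rm,p,g=cur();print(g,s['force'],s['wrist_torque'],s['opening'])
t=robot.read_camera('top');crop(t,'pics/t8.png',200,150,420,290,3.6)
s=robot.read_camera('scene');crop(s,'pics/s8.png',190,130,350,330,3)
E
python3 sash.py pics/s8.png
```

```text
[ 0.5403 -0.0648  0.0332] [-0.0266  0.2562 -0.3112] [0.007  0.4309 0.0133] 0.03520917414954992
px/mm (crop) [-0.0323  0.9189]
pics/s8.png shift 0 18 0.998
```

View pics/t8.png

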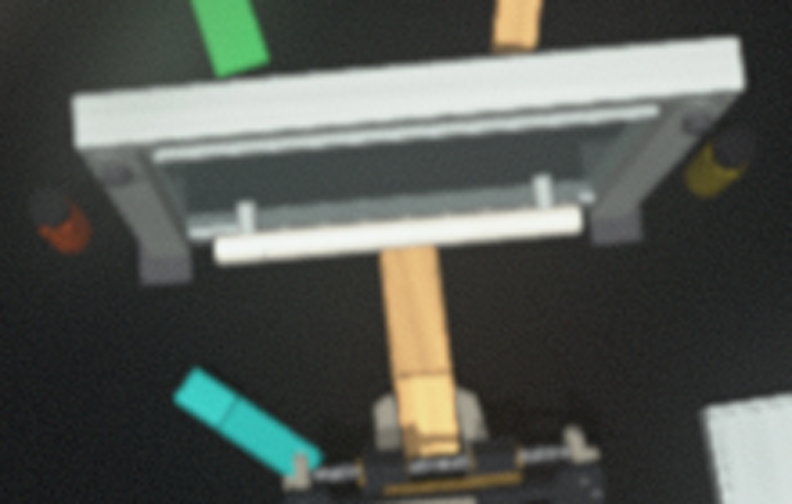

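View pics/s8.png

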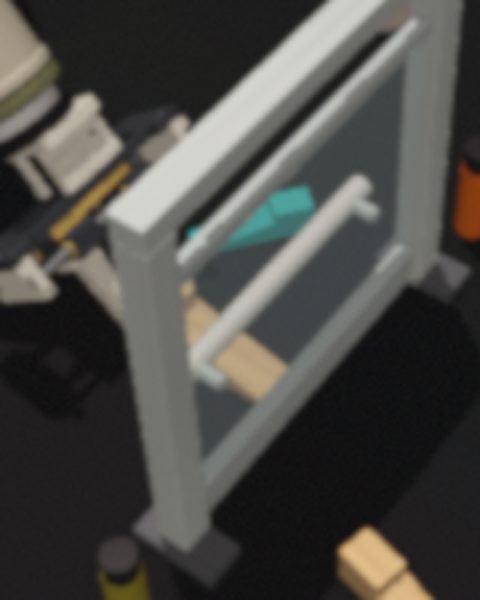

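The panel is home: the bar shift totals about 19.6 mm and the tool force is about zero. The wedge lies free with its heel step at (318,254). I'm drawing it on clear, then lifting.

Call:
{"method": "arm_command", "body": {"motion": [{"slide": [0,0.0134,-0.0112],"turn": [0,0,0]},{"slide": [0,0.0134,-0.0112],"turn": [0,0,0]},{"slide": [0,0.0134,-0.0112],"turn": [0,0,0]},{"slide": [0,0.0134,-0.0112],"turn": [0,0,0]},{"slide": [0,0.0134,-0.0112],"turn": [0,0,0]}]}}

```text
t: 8.67
tool_pos: [0.4155, -0.081, 0.1628]
orientation: [-1.885, 1.743, -0.619]
force: [1.0, 0.3, 0.8]
opening: 0.0357
```

```bash
python3 - <<'E'
from h import *
s,Rm,p,g=cur();print(g,s['force'],s['wrist_torque'],s['opening'])
print('up 90mm',Rm.T@np.array([0,0,.09])/.4)
c=robot.read_camera('top');crop(c,'pics/t9.png',200,150,420,290,3.6)
E
```

```text
[ 0.5209 -0.0723  0.0335] [0.9985 0.3108 0.7525] [ 0.0618 -0.3349  0.1625] 0.035684201094917795
up 90mm [-0.0006 -0.1425 -0.1741]
```

View pics/t9.png

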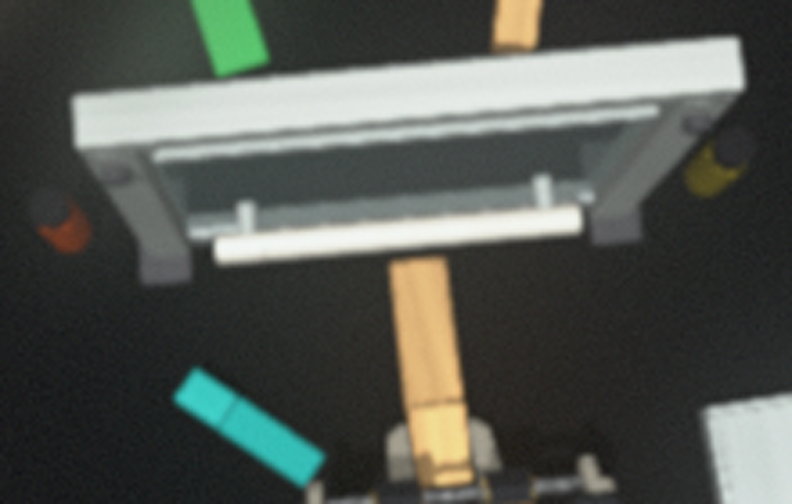

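```bash
python3 - <<'E'
from h import *
s,Rm,p,g=cur();print(s['t'],s['q'],p)
f=lambda p:(p[0]/3.6+200-.36,p[1]/3.6+150-.36)
c=robot.read_camera('top')
print([onz(c,f(q),.005) for q in[(390,262),(447,258)]],[onz(c,f(q),.045) for q in[(411,408),(466,402)]])
for fr in np.eye(3): pass
z=Rm[:,2];print('tilt',np.degrees(np.arccos(-z[2])),'yaw',np.degrees(np.arctan2(z[1],z[0])), 'x',Rm[:,0])
E
```

```text
8.7167 [-0.467  -0.3464  2.4958  0.7528  0.5045  0.4457] [ 0.4155 -0.0813  0.163 ]
[array([ 0.6482, -0.0456,  0.005 ]), array([ 0.6503, -0.0838,  0.005 ])] [array([ 0.5478, -0.0556,  0.045 ]), array([ 0.5511, -0.0907,  0.045 ])]
tilt 39.2824423623037 yaw 4.708246679299178 x [ 0.0789 -0.9969 -0.0026]
```

The elbow is at its range end (q3 = 2.496), so the wedge can't come straight back any further. It is clear of the panel, with its tip at x ≈ 0.649 and still under the bar. Its centre and the tray's centre are at nearly the same radius, so I'll lift 40 mm, staying under the bar, and then swing about the base axis.

```bash
cat >> h.py <<'E'
def swing(deg,n,up=0.,dr=0.):
    s,Rm,p,g=cur();C=Rm.copy();q=p.copy();d=np.radians(deg/n)
    for i in range(n):
        Z=R.from_rotvec([0,0,d]).as_matrix();rad=np.array([q[0],q[1],0]);rad/=np.linalg.norm(rad)
        q2=Z@q+[0,0,up/n]+rad*dr/n
        print(i,'slide',np.round(C.T@(q2-q)/.4,4),'turn',np.round(C.T@[0,0,d]/.5,4));q=q2;C=Z@C
E
python3 - <<'E'
from h import *
s,Rm,p,g=cur()
print('up 8mm',Rm.T@np.array([0,0,.008])/.4)
c=robot.read_camera('top')
f=lambda p:(p[0]/3.6+200-.36,p[1]/3.6+150-.36)
print('vial_b base',onz(c,f((702,190)),0),'cap',onz(c,f((735,148)),.095))
E
```

```text
up 8mm [-0.0001 -0.0127 -0.0155]
vial_b base [ 0.6947 -0.2584  0.    ] cap [ 0.7028 -0.2597  0.095 ]
```

Call:
{"method": "arm_command", "body": {"motion": [{"slide": [0,-0.0127,-0.0155],"turn": [0,0,0]},{"slide": [0,-0.0127,-0.0155],"turn": [0,0,0]},{"slide": [0,-0.0127,-0.0155],"turn": [0,0,0]},{"slide": [0,-0.0127,-0.0155],"turn": [0,0,0]},{"slide": [0,-0.0127,-0.0155],"turn": [0,0,0]}]}}

```text
t: 9.23
tool_pos: [0.415, -0.0806, 0.2022]
orientation: [-1.885, 1.744, -0.617]
force: [-0.2, 0.0, -0.4]
opening: 0.0357
```

```bash
python3 - <<'E'
from h import *
s,Rm,p,g=cur();print(s['t'],s['q'],g,s['force'])
swing(-15,5)
c=robot.read_camera('top');crop(c,'pics/t10.png',200,150,420,290,3.6)
c=robot.read_camera('scene');crop(c,'pics/s10.png',190,130,350,330,3)
E
```

```text
9.2333 [-0.4657 -0.4706  2.4922  0.619   0.6046  0.6035] [ 0.5202 -0.0718  0.0727] [-0.2499  0.0359 -0.3691]
0 slide [ 0.0529  0.0124 -0.0104] turn [0.0004 0.0662 0.0812]
1 slide [ 0.0529  0.0124 -0.0104] turn [0.0004 0.0662 0.0812]
2 slide [ 0.0529  0.0124 -0.0104] turn [0.0004 0.0662 0.0812]
3 slide [ 0.0529  0.0124 -0.0104] turn [0.0004 0.0662 0.0812]
4 slide [ 0.0529  0.0124 -0.0104] turn [0.0004 0.0662 0.0812]
```

View pics/t10.png

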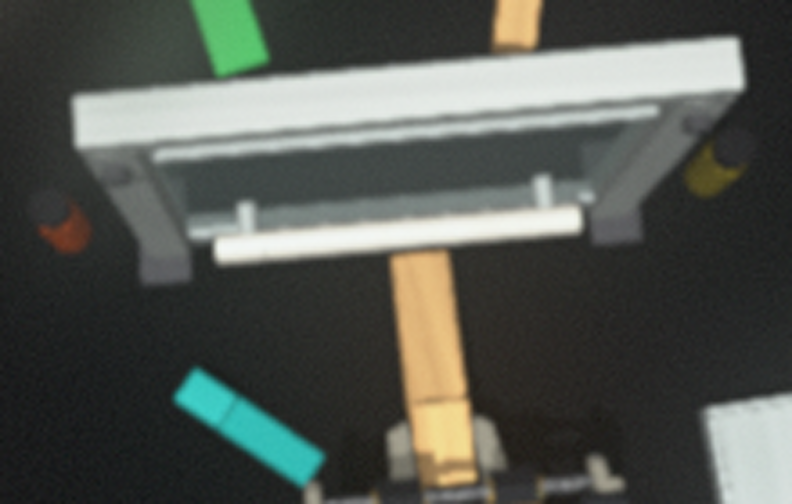

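View pics/s10.png

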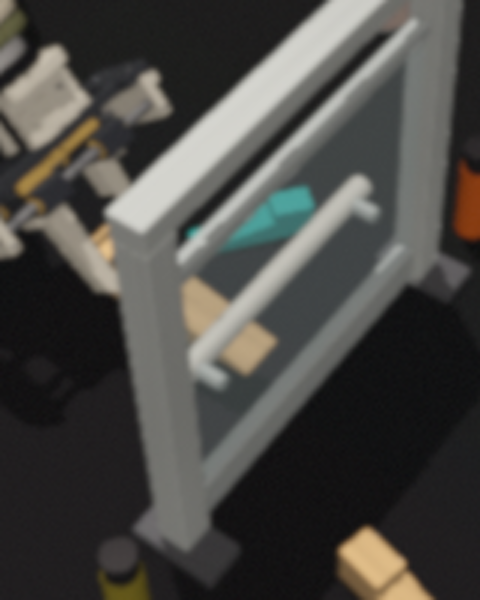

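The wedge is lifted 40 mm, level, and clear under the bar. Now I swing it to the right.

Call:
{"method": "arm_command", "body": {"motion": [{"slide": [0.053,0.0124,-0.0104],"turn": [0,0.066,0.081]},{"slide": [0.053,0.0124,-0.0104],"turn": [0,0.066,0.081]},{"slide": [0.053,0.0124,-0.0104],"turn": [0,0.066,0.081]},{"slide": [0.053,0.0124,-0.0104],"turn": [0,0.066,0.081]},{"slide": [0.053,0.0124,-0.0104],"turn": [0,0.066,0.081]}]}}

```text
t: 9.75
tool_pos: [0.3797, -0.1863, 0.2016]
orientation: [-1.668, 2.01, -0.711]
force: [0.9, -0.7, -1.5]
opening: 0.0356
```

Call:
{"method": "arm_command", "body": {"motion": [{"slide": [0.053,0.0124,-0.0104],"turn": [0,0.066,0.081]},{"slide": [0.053,0.0124,-0.0104],"turn": [0,0.066,0.081]},{"slide": [0.053,0.0124,-0.0104],"turn": [0,0.066,0.081]},{"slide": [0.053,0.0124,-0.0104],"turn": [0,0.066,0.081]},{"slide": [0.053,0.0124,-0.0104],"turn": [0,0.066,0.081]}]}}

```text
t: 10.17
tool_pos: [0.3186, -0.2785, 0.2017]
orientation: [-1.419, 2.254, -0.797]
force: [0.3, -0.4, -1.2]
opening: 0.0357
```

```bash
python3 - <<'E'
from h import *
s,Rm,p,g=cur();print(s['t'],s['q'],g,s['force'],s['opening'])
z=Rm[:,2];f=np.array([z[0],z[1],0]);f/=np.linalg.norm(f)
print('tilt',np.degrees(np.arccos(-z[2])),'yaw',np.degrees(np.arctan2(f[1],f[0])),'xz',Rm[2,0],'wedge c',g+.055*f)
c=robot.read_camera('top');cv2.imwrite('pics/t11.png',c['pixels'])
c=robot.read_camera('scene');cv2.imwrite('pics/s11.png',c['pixels'])
E
```

```text
10.1667 [-0.9919 -0.4666  2.4903  0.6194  0.6046  0.6015] [ 0.4138 -0.3234  0.0721] [ 0.2799 -0.3958 -1.1563] 0.03569174293067194
tilt 39.0902293372023 yaw -25.272533340018267 xz -0.003860891327231608 wedge c [ 0.4636 -0.3469  0.0721]
```

View pics/t11.png

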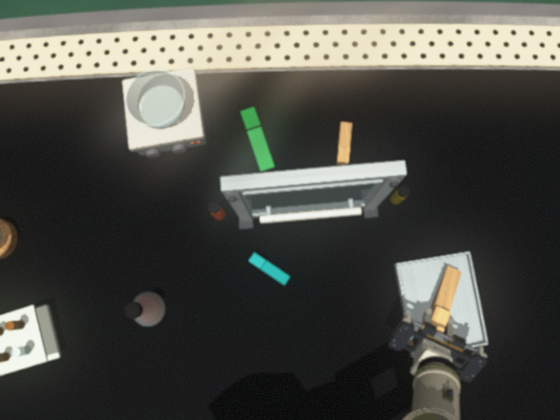

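View pics/s11.png

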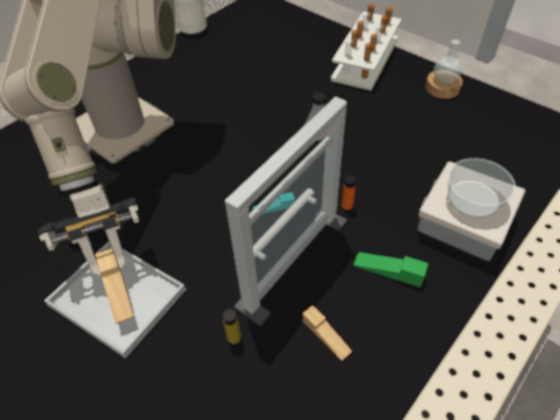

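The top view shows the wedge at (445,297), over the middle of the tray, about 15 mm from its centre by TCP. The flask and vials stand untouched. Lowering now.

```bash
python3 - <<'E'
from h import *
s,Rm,p,g=cur();print('down 10mm',Rm.T@np.array([0,0,-.01])/.4)
E
```

```text
down 10mm [0.0001 0.0158 0.0194]
```

Call:
{"method": "arm_command", "body": {"motion": [{"slide": [0,0.0126,0.0155],"turn": [0.006,0,0]},{"slide": [0,0.0126,0.0155],"turn": [0.006,0,0]},{"slide": [0,0.0095,0.0116],"turn": [0.006,0,0]},{"slide": [0,0.0079,0.0097],"turn": [0.006,0,0]},{"slide": [0,0.0047,0.0058],"turn": [0.006,0,0]}]}}

```text
t: 10.68
tool_pos: [0.3203, -0.278, 0.1713]
orientation: [-1.416, 2.241, -0.809]
force: [0.2, -0.2, -0.4]
opening: 0.0358
```

Call:
{"method": "arm_command", "body": {"motion": [{"slide": [0,0,0],"turn": [0,0,0]},{"slide": [0,0.0016,0.0019],"turn": [0,0,0]},{"slide": [0,0.0016,0.0019],"turn": [0,0,0]},{"slide": [0,0,0],"turn": [0,0,0]},{"slide": [0,0,0],"turn": [0,0,0]}]}}

```text
t: 11.1
tool_pos: [0.3204, -0.2787, 0.1708]
orientation: [-1.415, 2.24, -0.812]
force: [0.2, 0.7, -1.0]
opening: 0.0359
```

```bash
python3 - <<'E'
from h import *
s,Rm,p,g=cur();print(s['t'],s['q'],g,s['force'],s['opening'])
z=Rm[:,2];print('tilt',np.degrees(np.arccos(-z[2])))
c=robot.read_camera('top');crop(c,'pics/t12.png',380,230,510,370,4)
c=robot.read_camera('scene');crop(c,'pics/s12.png',30,180,210,360,3.3)
E
```

```text
11.1 [-0.9921 -0.3691  2.497   0.7512  0.5174  0.4525] [ 0.4175 -0.3243  0.0428] [ 0.2444  0.7317 -1.0336] 0.035864737623993136
tilt 39.97087448732303
```

View pics/s12.png

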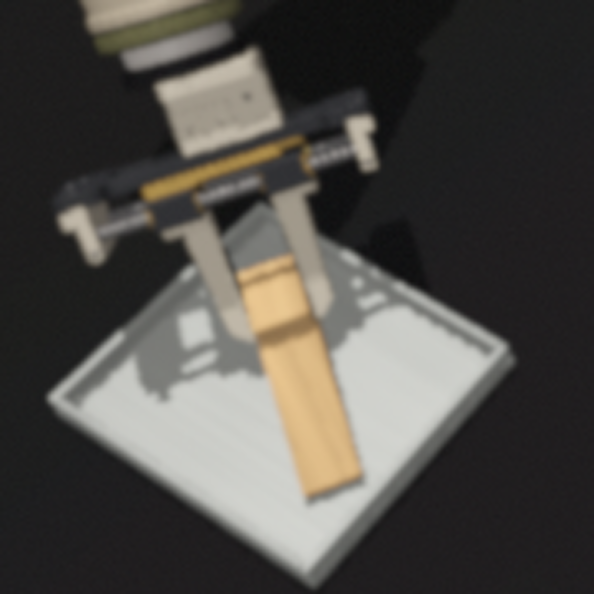

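```bash
python3 - <<'E'
from h import *
s,Rm,p,g=cur();z=Rm[:,2];f=np.array([z[0],z[1],0]);f/=np.linalg.norm(f)
print('fwd10',Rm.T@f*.01/.4,'down1',Rm.T@np.array([0,0,-.001])/.4)
E
```

```text
fwd10 [-0.0001 -0.0192  0.0161] down1 [0.     0.0016 0.0019]
```

Call:
{"method": "arm_command", "body": {"motion": [{"slide": [0,-0.0096,0.008],"turn": [0,0,0]},{"slide": [0,-0.0096,0.008],"turn": [0,0,0]},{"slide": [0,0.0024,0.0029],"turn": [0,0,0]},{"slide": [0,0.0024,0.0029],"turn": [0,0,0]},{"slide": [0,0.0016,0.0019],"turn": [0,0,0]}]}}

```text
t: 11.62
tool_pos: [0.3294, -0.2829, 0.1663]
orientation: [-1.415, 2.241, -0.811]
force: [-1.2, 0.6, -1.7]
opening: 0.0356
```

Call:
{"method": "arm_command", "body": {"motion": [{"slide": [0,0.0008,0.001],"turn": [0,0,0]},{"slide": [0,0,0],"turn": [0,0,0]},{"slide": [0,0,0],"turn": [0,0,0]},{"slide": [0,0,0],"turn": [0,0,0]},{"slide": [0,0,0],"turn": [0,0,0]}]}}

```text
t: 12.03
tool_pos: [0.3294, -0.283, 0.1662]
orientation: [-1.414, 2.241, -0.812]
force: [-0.3, -0.2, -1.0]
opening: 0.0357
```

```bash
python3 - <<'E'
from h import *
s,Rm,p,g=cur();print(s['t'],s['q'],g,s['force'],s['opening'])
z=Rm[:,2];print('tilt',np.degrees(np.arccos(-z[2])))
E
```

```text
12.0333 [-0.9756 -0.3161  2.4697  0.7739  0.4891  0.4369] [ 0.4265 -0.3286  0.0383] [-0.2777 -0.1541 -0.988 ] 0.03570160189284426
tilt 39.96801667402804
```

Call:
{"method": "arm_command", "body": {"motion": [{"slide": [0,0.0008,0.001],"turn": [0,0,0]},{"slide": [0,0.0008,0.001],"turn": [0,0,0]},{"slide": [0,0,0],"turn": [0,0,0]},{"slide": [0,0,0],"turn": [0,0,0]},{"slide": [0,0,0],"turn": [0,0,0]}]}}

```text
t: 12.45
tool_pos: [0.3296, -0.2832, 0.1654]
orientation: [-1.414, 2.24, -0.813]
force: [0.8, 0.4, -0.4]
opening: 0.0357
```

```bash
python3 - <<'E'
from h import *
s,Rm,p,g=cur();print(s['t'],g,s['force'],s['opening'])
E
```

```text
12.45 [ 0.4267 -0.3288  0.0375] [ 0.8054  0.3534 -0.4379] 0.035692919681319456
```

Contact is starting. I'm releasing with a limited opening, then backing out along the fingers.

Call:
{"method": "arm_command", "body": {"motion": [{"slide": [0,0,0],"turn": [0,0,0]},{"slide": [0,0,0],"turn": [0,0,0]},{"slide": [0,0,0],"turn": [0,0,0]},{"slide": [0,0,0],"turn": [0,0,0]},{"slide": [0,0,0],"turn": [0,0,0]}], "gripper": 60}}

```text
t: 12.87
tool_pos: [0.3294, -0.283, 0.1651]
orientation: [-1.415, 2.241, -0.812]
force: [-0.4, 0.4, 0.3]
opening: 0.0558
```

Call:
{"method": "arm_command", "body": {"motion": [{"slide": [0,0,0],"turn": [0,0,0]},{"slide": [0,0,0],"turn": [0,0,0]},{"slide": [0,0,0],"turn": [0,0,0]},{"slide": [0,0,0],"turn": [0,0,0]},{"slide": [0,0,0],"turn": [0,0,0]}]}}

```text
t: 13.28
tool_pos: [0.3294, -0.283, 0.1651]
orientation: [-1.415, 2.241, -0.812]
force: [0.1, 1.4, 0.0]
opening: 0.0558
```

```bash
python3 - <<'E'
from h import *
s,Rm,p,g=cur();print(s['t'],g,s['force'],s['opening'],'up10',Rm.T@np.array([0,0,.01])/.4)
c=robot.read_camera('top');crop(c,'pics/t13.png',380,230,510,370,4)
c=robot.read_camera('scene');crop(c,'pics/s13.png',30,180,210,360,3.3)
E
```

```text
13.2833 [ 0.4265 -0.3286  0.0371] [0.1495 1.424  0.0211] 0.05583474305227003 up10 [-0.0001 -0.0161 -0.0192]
```

View pics/s13.png

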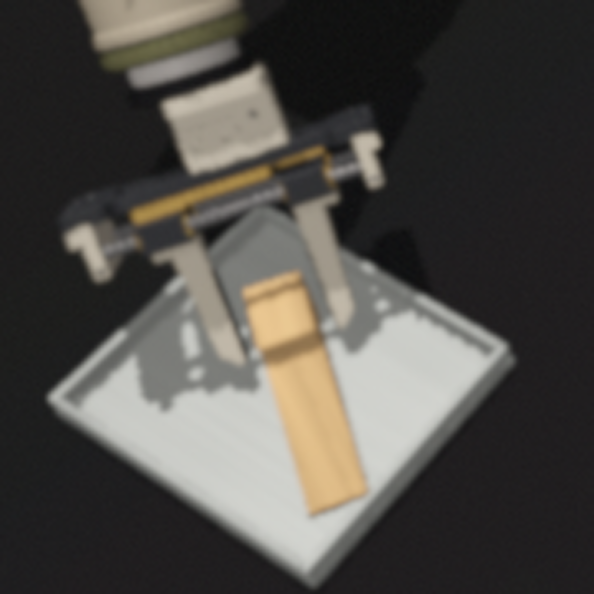

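View pics/t13.png

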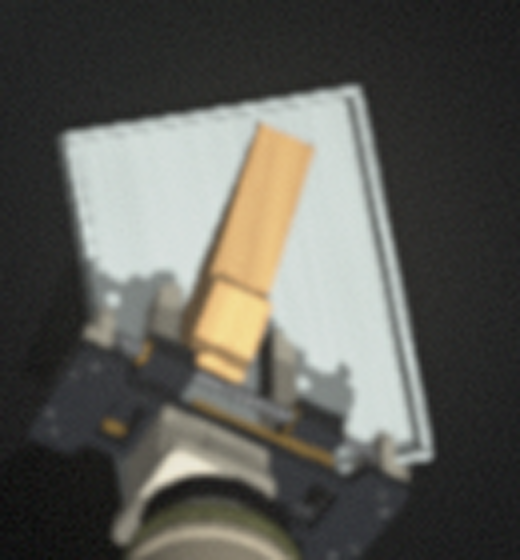

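Released: the wedge lies flat on the tray floor with both fingers clear of the heel. Lifting straight away.

Call:
{"method": "arm_command", "body": {"motion": [{"slide": [0,-0.016,-0.019],"turn": [0,0,0]},{"slide": [0,-0.032,-0.038],"turn": [0,0,0]},{"slide": [0,-0.04,-0.048],"turn": [0,0,0]},{"slide": [0,-0.04,-0.048],"turn": [0,0,0]},{"slide": [0,-0.04,-0.048],"turn": [0,0,0]}]}}

```text
t: 13.8
tool_pos: [0.3289, -0.283, 0.2707]
orientation: [-1.415, 2.242, -0.811]
force: [0.6, -0.3, 0.3]
opening: 0.0554
```

Call:
{"method": "arm_command", "body": {"motion": [{"slide": [0,0,0],"turn": [0,0,0]},{"slide": [0,0,0],"turn": [0,0,0]},{"slide": [0,0,0],"turn": [0,0,0]},{"slide": [0,0,0],"turn": [0,0,0]},{"slide": [0,0,0],"turn": [0,0,0]}]}}

```text
t: 14.22
tool_pos: [0.3288, -0.2827, 0.2681]
orientation: [-1.415, 2.242, -0.808]
force: [0.0, -0.3, -0.2]
opening: 0.0555
```

```bash
python3 - <<'E'
from h import *
s,Rm,p,g=cur();print(s['t'],g,s['force'],s['opening'],s['q'])
c=robot.read_camera('top');cv2.imwrite('pics/t14.png',c['pixels']);crop(c,'pics/t14c.png',380,230,510,370,4)
s=robot.read_camera('scene');cv2.imwrite('pics/s14.png',s['pixels']);crop(s,'pics/s14c.png',30,180,210,360,3.3);crop(s,'pics/s14b.png',190,130,350,330,3)
E
python3 sash.py pics/s14b.png
```

```text
14.2167 [ 0.4257 -0.328   0.1399] [ 0.0326 -0.308  -0.1873] 0.05546539778886171 [-0.9766 -0.5776  2.4285  0.5114  0.7376  0.7539]
px/mm (crop) [-0.0323  0.9189]
pics/s14b.png shift 0 18 0.998
```

View pics/s14.png

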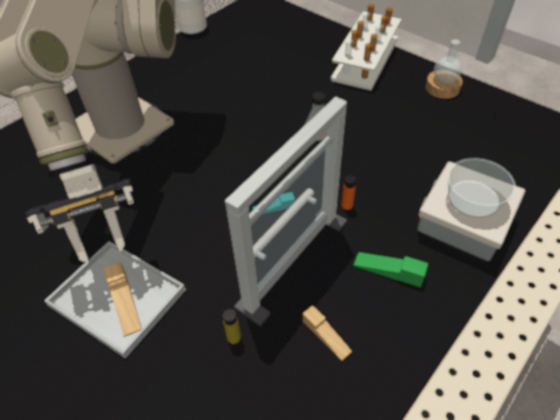

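View pics/t14c.png

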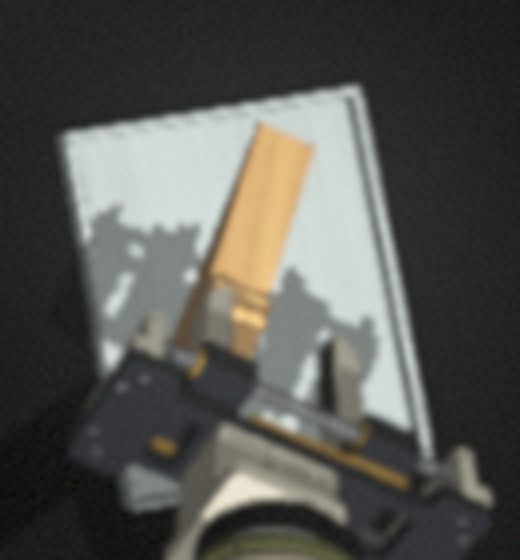

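View pics/s14c.png

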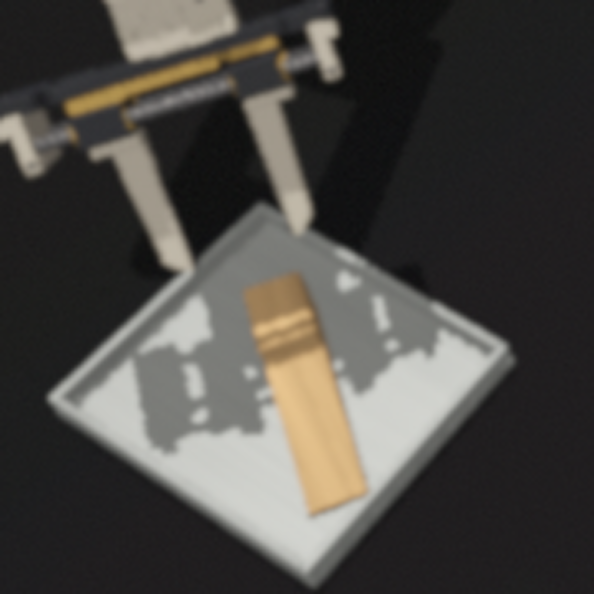

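```bash
python3 -c "
from plant import robot
print(robot.close_job())"
```

```text
the job is handed in; nothing more can be done
None
```

I drew the wedge out in four tugs of about 22 to 26 mm, each followed by a pause of about 0.8 s. The panel is home on its stops, and the wedge is laid flat in the tray. I handed the job in at about 14.3 s; no verdict is reported.

**Panel:** Camera matching of the handle bar showed it about 6.5 mm down after the first tug, 13 mm after the second and 19.6 mm after the fourth, where it stayed. These readings are good to about 1 mm.

**Wedge:** The last pictures show it flat on the tray floor. Its centre is about 26 mm from the tray's centre, worked out from the tool position.

**Surroundings:** The gripper is open about 10 cm above the tray, with almost no force on it. The flask and both vials looked unmoved, but I checked them by eye and did not measure them.

**What did not go to plan:**
- **Residual push:** The wrist force showed 28 to 36 N pushing back along the fingers during the first three pauses. I never explained it, and it vanished once the wedge came free.
- **Elbow limit:** The elbow came to its range end (2.497 of 2.5 rad). The last pull back was about 15 mm short and about 7 mm to the side, and it held up the first lowering. I lifted the wedge under the bar, swung it round the base, and moved it forward slightly before setting it down.

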